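# Run the lens stage under the inspection microscope

### The job

Bring the lens on the slide stage under the inspection microscope: with the fingertips press the black release button on the carriage, keep it held down while you slide the carriage gently all the way to its end stop, then let the button come up so that the brake locks the carriage there. Nothing is to be lifted; do not touch the lens in its nest, and leave the other things on the bench alone.

Things in the scene. Friction and masses are not known exactly. Their poses are not given: they have to be found in the camera images.
- stage: Grey bed of the microscope's slide stage, fixed to the bench, 500 mm long (own y), 130 mm wide (own x). Origin: middle of its underside. The carriage runs towards the bed's own -y, to an aluminium end stop block 61 mm high at that end. On its +x side, at y = -170 mm, x = +112 mm, rises the microscope's column, radius 14 mm, 302 mm high.
- objective (a point): Lower end of the microscope's objective, 124 mm above the bench, over the bed's centre line at its own y = -170 mm; at the end stop the lens is straight below it. Around it a ring light of 30 mm radius, 132 mm and more above the bench, with a camera tube on top; the head reaches to 300 mm.
- carriage (a joint): Carriage travel along the bed's own -y, m: 0 at the tail, 0.160 at the end stop; starts locked at 0 to 0.05. Aluminium plate 100 mm wide, 235 mm long, top 54 mm above the bench; lens nest on its leading half, release button on its trailing half, 145 mm behind the lens. Free, it slides under 1.5 to 3 N; locked, it holds against about 18 N.
- release (a joint): Travel of the release button straight down, m: 0 up (brake on), 0.004 flush with its collar, 0.006 at most. Its spring takes about 3 N at first and about 5 N when flush, and lifts the button again when let go. The brake is free from about 1.5 mm on and grips again, wherever the carriage is, when the button comes up.
- button_top (a point): Middle of the release button's top: round black cap, 34 mm diameter, 67 mm above the bench when up; dark collar round it 43 mm wide, top 63 mm above the bench. Before and behind it stand two finger ribs across the carriage: 56 mm wide, 6 mm thick, tops 76 mm above the bench, inner faces 23 mm from the cap's middle; sides open. Moves with button and carriage; axes as the stage's.
- lens: Polished lens of dark smoke-coloured glass, 65 mm diameter and 9 mm thick, clipped in its nest on the carriage. Origin: middle of its underside, 54 mm above the bench. It rides along with the carriage and is not to be touched.
- loupe: Bystander: small black eye loupe standing on the bench, 42 mm diameter, 38 mm high. Origin: middle of its underside.
- lens_a: Bystander: loose dark lens lying on the bench, 65 mm diameter, 9 mm thick. Origin: middle of its underside.
- lens_b: Bystander: a second such lens, 65 mm diameter, 9 mm thick. Origin: middle of its underside.
- cleaner: Bystander: bottle of lens cleaner, 52 mm diameter, 125 mm high. Origin: middle of its underside.
- tongs: Bystander: steel lens tongs lying on the bench, 125 mm long (along its own x), 12 mm wide, 13 mm high. Origin: middle of the underside.
- blower: Bystander: black rubber air blower standing upright, 60 mm diameter, 120 mm high. Origin: middle of its underside.
- caliper: Bystander: dial thickness caliper lying on the bench, 165 mm long (along its own y), 56 mm wide, 16 mm high. Origin: underside below the middle of the dial.

How it is judged:
By the outcome, as a careful person would: the job done as asked, in the order asked, and still so for the second after the job is handed in, with the robot touching nothing.
It also fails if it takes over 32 s, if anything falls off the work surface, if the arm or the gripper's body presses on something with over 40 N, if the wrist force passes 120 N, or if a joint passes its speed limit or range.

### The arm

A 6-joint arm with a two-finger parallel gripper is mounted at the origin on the work surface. World frame = base frame: x ahead of the robot, y to its left, z up, the work surface at z = 0. Lengths are in m, angles in degrees, forces in N, time in s.
With the tool pointing down it reaches from about 0.3 to 1 m from the base axis. Payload 5.1 kg.
Tool frame: the origin (TCP) lies on the centre line of the jaws, within the pads' length; the fingertips stand 8 mm ahead of it and the grasp point (between the pads) lies 11 mm behind it; z points along the fingers, y is the line along which they close (so a half turn about z gives the same grasp; the last joint's range is limited). The gripper opens to 95 mm and grips with 3 to 60 N. Pads are 20 mm wide; open, the fingers measure 119 mm over their backs; the gripper's body (75 mm by 180 mm) begins 59 mm behind the grasp point.
Start: joints at [-78.186, 7.093, 94.555, -0, 78.352, -4.733], TCP at [0.185, -0.623, 0.184] pointing down, gripper open.
Joint ranges: [-149.61, 149.61], [-58.7, 133.49], [1.44, 155.28], [-77.14, 257.14], [18.33, 153.61], [-166.67, 166.67]. Speed limits (degrees/s): [147.25, 147.25, 180, 180, 180, 180].

### API

Orientations are given as [roll, pitch, yaw] about the fixed x, y, z axes, in that order (R = Rz(yaw) Ry(pitch) Rx(roll)).
In Python, from station import get_state, eyes, close_job gives the robot as it stands. The module is installed in compiled form; this text tells all that it offers.
- The arm moves only by the shell command python3 -m inch 'ROWS' [FORCE]. ROWS is a JSON object of lists of equal length, an entry for each row: "jaw": the finger opening in m, from 0 to 0.0951; "delta_pos": the shift along the tool's x, y, z in m, a list of three; "twist": the turn about the tool's z in rad. In form: {"jaw": [jaw, ...], "delta_pos": [[tx, ty, tz], ...], "twist": [twist, ...]}. A call has 1 to 5 rows; each row shifts and turns the commanded pose from where the row before left it, along the tool's axes as they then stand; what a row does not reach is not made up. A row lasts 1/10 s, in which the tool goes at most 50 mm and 8.59 degrees, less where a joint would pass 70% of its speed; a pose out of reach is approached as far as the arm can. A call is refused whole if a number of a shift passes 0.05 or a number of a turn 0.15, either way. A call with a gripper value outside its range is refused whole. The fingers move at their own pace and stop on an object; FORCE is the grip in N (left out, the last holds). Time passes only in rows, so rows that do not move let the fingers close. It gives the time, the measured TCP pose, the force, the opening and the grip force at its end, in the units of the state.
- get_state(): the state, without advancing time (a new reading comes with each control period).
- eyes.camera(name): name is "scene" or "top"; returns a dict with "color" (480x640x3 uint8, red, green, blue), "mtx" (3x3 intrinsics, pixels), "k1" (the pictures are not rectified: a ray, as slopes to the right and down, at radius r is drawn at 1 + k1 r^2 times it, then the intrinsics apply), "R" (3x3) and "t" (3): a world point X has camera coordinates R X + t. Camera axes: x right, y down, z forward; pixel columns grow to the right and rows downward; lengths in m; the calibration is good to about 2 mm. A picture is of the moment at which its call begins. There is no depth.
- close_job(): hands the job in; it is judged then, once.
The state is a dict: "t": time; "joints": joint angles; "qd": joint speeds; "effort": joint torques, N m; "tool_pos": TCP position; "orientation": TCP orientation; "ft_force": force on the tool from outside, world axes, zero at the start; "wrist_torque": the same for the moment, N m; "width": finger opening in m; "finger_force": force on a finger pad.
Only numpy, scipy, OpenCV 4.12 (cv2) and the standard library are available. Lean on these libraries where they do the work, as an engineer would, in place of code of your own. Each camera call takes 0.05 s, during which the arm holds its last target. There are 200 camera calls.

## Working session

There is one attempt and no reset: what is moved stays moved. The work goes in short steps, Python scripts to look and compute and a shell command to move; the robot and the scene stay as the last step left them, time stands still between calls to the robot, and variables do not carry over. Pictures are saved under pics/ and viewed, at most 10 in all, crops included, and the job is handed in when it is done.

```bash
mkdir -p pics; cat > h.py <<'E'
import numpy as np, cv2
from station import get_state, eyes
def cam(n,save=None):
    c=eyes.camera(n)
    if save: cv2.imwrite('pics/'+save,c['color'][:,:,::-1])
    return c
def ray(c,u,v):
    K=np.array(c['mtx']);k=c['k1']
    d=np.array([(u-K[0,2])/K[0,0],(v-K[1,2])/K[1,1]]);s=d.copy()
    for _ in range(20): s=d/(1+k*(s@s))
    R=np.array(c['R']);return -R.T@np.array(c['t']),R.T@np.array([*s,1])
def onz(c,u,v,z):
    o,d=ray(c,u,v);return o+d*(z-o[2])/d[2]
def proj(c,X):
    p=np.array(c['R'])@np.array(X)+np.array(c['t']);s=p[:2]/p[2];s=s*(1+c['k1']*(s@s))
    K=np.array(c['mtx']);return [K[0,0]*s[0]+K[0,2],K[1,1]*s[1]+K[1,2]]
E
python3 - <<'E'
from h import *
a=cam('top','top1.png');b=cam('scene','scene1.png')
for c in(a,b):print(ray(c,320,240))
print(get_state())
E
```

```text
(array([0.42553013, 0.19196152, 1.21395874]), array([ 0.12594641,  0.00959803, -0.99201619]))
(array([1.03903813, 0.33823335, 0.78889124]), array([-0.52944148, -0.15196457, -0.83477046]))
{'t': 0.1, 'joints': array([-7.81862996e+01,  7.12955169e+00,  9.46256355e+01, -2.30910987e-03,
        7.83522592e+01, -4.73300829e+00]), 'qd': array([ 0.05627673, -0.10227218, -0.10720283,  0.03217606,  0.02655431,
       -0.01559724]), 'effort': array([ 1.15687726e-04, -4.18882406e+01, -3.61095750e+01,  7.77676399e-02,
        4.62001876e-02, -7.17008038e-05]), 'tool_pos': array([ 0.18494269, -0.62246856,  0.18301879]), 'orientation': array([-1.79892734e+02, -6.61270727e-03,  1.65471708e+01]), 'ft_force': array([-0.10598194,  0.5017709 ,  0.23033026]), 'wrist_torque': array([-0.02267724,  0.05307519, -0.01696539]), 'finger_force': 0.0, 'width': 0.0954154383445081}
```

View pics/top1.png

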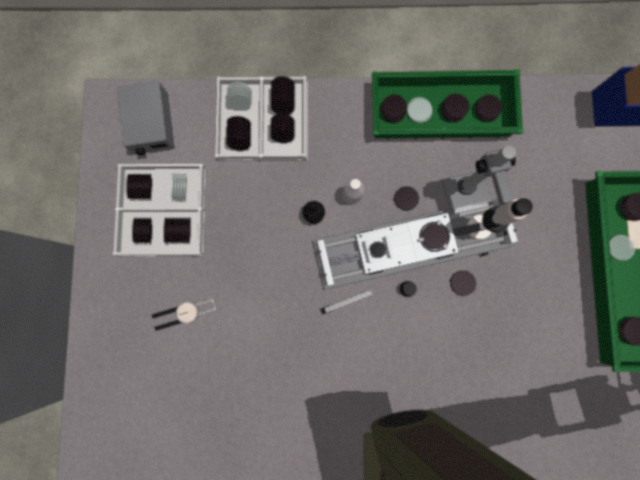

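View pics/scene1.png

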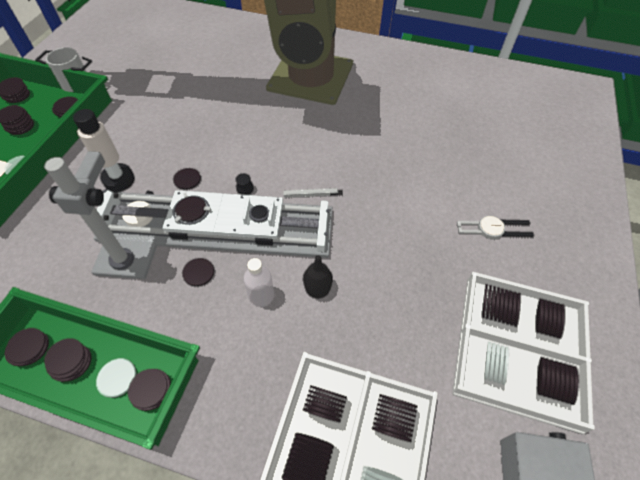

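The top view shows the button near (378,249) and the lens near (435,236). In the scene view they are near (260,213) and (190,209). Next I'll refine these by dark-blob centroids.

```bash
cat > m.py <<'E'
from h import *
a=cam('top');b=cam('scene')
def blob(c,u,v,r,thr=70):
    g=cv2.cvtColor(c['color'],cv2.COLOR_RGB2GRAY);g=cv2.resize(g,None,fx=4,fy=4,interpolation=cv2.INTER_CUBIC)
    m=(g<thr).astype(np.uint8);n,l,s,ce=cv2.connectedComponentsWithStats(m)
    out=[]
    for i in range(1,n):
        p=(ce[i]-1.5)/4
        if np.hypot(*(p-[u,v]))<r and s[i,4]>300: out.append((p.round(1),s[i,4]/16,s[i,2]/4,s[i,3]/4))
    return out
if __name__=='__main__':
    for n,c,pts in(('top',a,[('btn',378,249,8,.067),('lens',435,236,12,.063)]),('scene',b,[('btn',260,213,8,.067),('lens',190,209,12,.063)])):
        for nm,u,v,r,z in pts:
            for th in(55,75):
                for p,*s in blob(c,u,v,r,th): print(n,nm,th,p,s,onz(c,*p,z).round(4))
    for n,c,(u,v) in(('top',a,(378,249)),('scene',b,(260,213))):
        im=c['color'][v-45:v+45,u-50:u+100 if n=='top' else u+60,::-1] if n=='top' else c['color'][v-60:v+60,u-180:u+80,::-1]
        cv2.imwrite(f'pics/crop_{n}.png',cv2.resize(im,None,fx=5 if n=='top' else 3,fy=5 if n=='top' else 3,interpolation=cv2.INTER_CUBIC))
E
python3 m.py
```

```text
top btn 55 [375.6 248.5] [np.float64(76.5625), np.float64(10.75), np.float64(11.75)] [0.5494 0.0665 0.067 ]
top btn 75 [377.5 249.1] [np.float64(159.375), np.float64(15.25), np.float64(13.5)] [0.5479 0.0619 0.067 ]
top lens 75 [434.6 235.7] [np.float64(514.8125), np.float64(28.25), np.float64(25.0)] [ 0.5809 -0.0798  0.063 ]
scene btn 55 [258.9 211.5] [np.float64(146.4375), np.float64(15.5), np.float64(12.0)] [0.5516 0.0655 0.067 ]
scene btn 75 [259.  212.5] [np.float64(193.5625), np.float64(17.0), np.float64(16.25)] [0.5539 0.0667 0.067 ]
scene lens 55 [190.5 208.5] [np.float64(552.3125), np.float64(30.5), np.float64(25.25)] [ 0.5845 -0.0747  0.063 ]
scene lens 75 [190.4 208.6] [np.float64(603.25), np.float64(32.25), np.float64(26.25)] [ 0.5848 -0.0748  0.063 ]
```

View pics/crop_top.png

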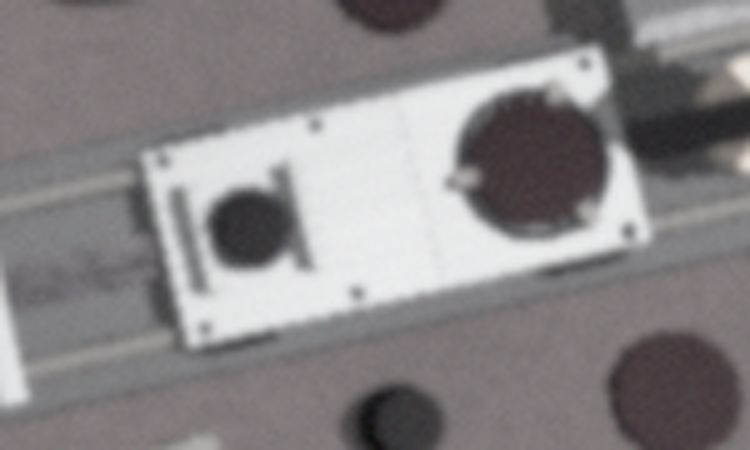

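View pics/crop_scene.png

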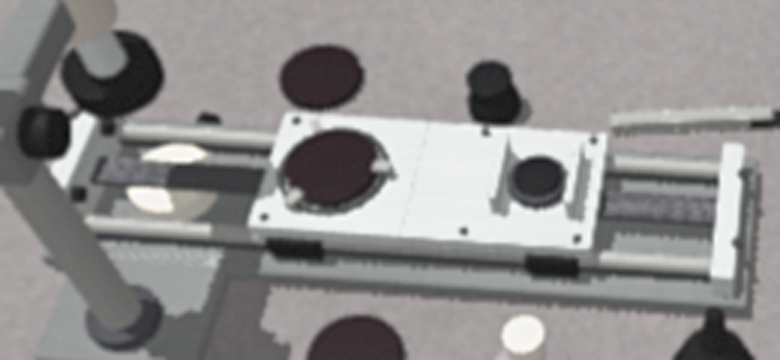

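The crops show the cap at top pixel (377.4,249.3) and scene pixel (259.3,212.3), with ribs on both sides of it along the travel. The head and end stop are on the -y side. Next I'll get the axis from the plate corners and compute the approach.

```bash
cat > plan.py <<'E'
from h import *
a=cam('top');b=cam('scene')
P=[onz(a,x/5+328-.4,y/5+204-.4,.054)[:2] for x,y in((148,155),(600,45),(648,240),(190,348))]
Q=[onz(b,x/3+80-.3,y/3+153-.3,.054)[:2] for x,y in((285,112),(252,225),(592,250),(606,136))]
print('top corners',np.round(P,4).tolist());print('scene',np.round(Q,4).tolist())
an=lambda d:np.degrees(np.arctan2(d[0],-d[1]))
print('travel angle psi', an(P[1]-P[0]),an(P[2]-P[3]),an(Q[0]-Q[3]),an(Q[1]-Q[2]))
print('len/wid',np.linalg.norm(P[1]-P[0]),np.linalg.norm(P[3]-P[0]),np.linalg.norm(Q[0]-Q[3]),np.linalg.norm(Q[1]-Q[0]))
print('plate centres',np.mean(P,0),np.mean(Q,0))
print('tail block top corners(scene)',[onz(b,x/3+80,y/3+153,.061).round(3) for x,y in((722,146),(745,146),(712,285),(738,295))])
s=get_state();p=s['tool_pos']
y=np.radians(s['orientation'][2]);tx=np.array([np.cos(y),np.sin(y)]);ty=np.array([np.sin(y),-np.cos(y)])
for w in([.36,-.2],[.55,.064]):
    d=np.array(w)-p[:2];print(w,'tool d',d@tx,d@ty)
E
python3 plan.py
```

```text
top corners [[0.5859, 0.1102], [0.6402, -0.1163], [0.5421, -0.136], [0.4896, 0.0909]]
scene [[0.5433, -0.1354], [0.6401, -0.1096], [0.5899, 0.1185], [0.4941, 0.094]]
travel angle psi 13.487666175276027 13.03681785421797 12.097796953065131 12.419724246757387
len/wid 0.2329693474906288 0.09822586790433048 0.2345943041710602 0.10021213687004651
plate centres [ 0.56447068 -0.01277983] [ 0.56684296 -0.00813799]
tail block top corners(scene) [array([0.484, 0.179, 0.061]), array([0.479, 0.194, 0.061]), array([0.597, 0.206, 0.061]), array([0.599, 0.225, 0.061])]
[0.36, -0.2] tool d 0.2881313907955615 -0.355518433654635
[0.55, 0.064] tool d 0.5454477336726467 -0.5544764686478525
```

```bash
python3 -m inch '{"jaw":[0,0,0,0,0],"delta_pos":[[0.02,-0.024,0],[0.036,-0.044,0],[0.036,-0.044,0],[0.036,-0.044,0],[0.036,-0.044,0]],"twist":[0,0,0,0,0]}' 10
python3 -m inch '{"jaw":[0,0,0,0,0],"delta_pos":[[0.036,-0.044,0],[0.036,-0.044,0],[0.036,-0.044,0],[0.036,-0.04,0],[0.04,-0.033,0]],"twist":[0,0,0,0,0]}'
python3 -m inch '{"jaw":[0,0,0,0,0],"delta_pos":[[0.043,-0.033,0],[0.043,-0.033,0],[0.043,-0.033,0],[0.043,-0.033,0],[0.02,-0.015,0]],"twist":[0,0,0,0,0]}'
python3 plan.py | tail -1
```

```text
t: 0.8
tool_pos: [0.2751, -0.4081, 0.1841]
orientation: [180.0, -0.0, 16.5]
ft_force: [1.2, -0.6, 0.0]
width: 0.0605
finger_force: 0.0
t: 1.3
tool_pos: [0.3823, -0.183, 0.1845]
orientation: [179.9, -0.1, 16.5]
ft_force: [0.9, -0.8, -0.1]
width: 0.0205
finger_force: 0.0
t: 1.8
tool_pos: [0.5158, 0.0002, 0.1842]
orientation: [-180.0, -0.0, 16.7]
ft_force: [0.2, -0.4, -0.3]
width: 0.0004
finger_force: 0.0
[0.55, 0.064] tool d 0.051673302277176904 -0.05173868550293805
```

```bash
python3 -m inch '{"jaw":[0,0,0,0,0],"delta_pos":[[0.025,-0.025,-0.005],[0.023,-0.023,0],[0,0,0],[0,0,0],[0,0,0]],"twist":[0,0,-0.14,-0.14,-0.14]}'
python3 -m inch '{"jaw":[0,0,0,0,0],"delta_pos":[[0,0,0],[0,0,0],[0,0,0],[0,0,0],[0,0,0]],"twist":[-0.14,-0.14,-0.14,-0.14,-0.14]}'
python3 -m inch '{"jaw":[0,0,0,0,0],"delta_pos":[[0,0,0],[0,0,0],[0,0,0],[0,0,0],[0,0,0]],"twist":[-0.14,-0.14,-0.1,0,0]}'
cat > near.py <<'E'
from h import *
import sys
B=np.array([.550,.0645]) if len(sys.argv)<3 else np.array(eval(sys.argv[2]))
s=get_state();p=s['tool_pos'];y=np.radians(s['orientation'][2])
tx=np.array([np.cos(y),np.sin(y)]);ty=np.array([np.sin(y),-np.cos(y)]);d=B-p[:2]
print(p,s['orientation'],s['width'],'tool d',d@tx,d@ty)
b=cam('scene');a=cam('top')
i=lambda c,u,v,w,h,f:cv2.resize(c['color'][v-h:v+h,u-w:u+w,::-1],None,fx=f,fy=f,interpolation=cv2.INTER_CUBIC)
im=np.hstack([i(b,255,200,60,60,3),i(a,385,245,60,60,3)])
cv2.imwrite('pics/'+sys.argv[1],im)
t=p-[0,0,.008];print('tip px scene crop',(np.array(proj(b,t))-[195,140])*3,'top',(np.array(proj(a,t))-[325,185])*3+[360,0])
E
python3 near.py n1.png
```

```text
t: 2.4
tool_pos: [0.5463, 0.0559, 0.1891]
orientation: [180.0, 0.0, 40.9]
ft_force: [0.2, 0.4, -0.1]
width: 0.0004
finger_force: 0.0
t: 2.9
tool_pos: [0.5463, 0.0554, 0.1892]
orientation: [-180.0, 0.0, 81.0]
ft_force: [0.5, -0.0, 0.6]
width: 0.0002
finger_force: 0.0
t: 3.4
tool_pos: [0.5465, 0.0559, 0.1892]
orientation: [-180.0, 0.0, 102.3]
ft_force: [0.3, 0.4, 0.0]
width: 0.0003
finger_force: 0.0
[0.5464798  0.05591641 0.18918535] [-1.79993709e+02  9.50360096e-03  1.02315315e+02] 0.00032348057433741857 tool d 0.007635244367637831 0.00527000392458252
tip px scene crop [161.18099288  93.38814146] top [542.86211794 177.64904452]
```

```bash
python3 -m inch '{"jaw":[0,0,0,0,0],"delta_pos":[[0.0075,0.0055,0.02],[0,0,0.035],[0,0,0.03],[0,0,0.012],[0,0,0]],"twist":[-0.01,0,0,0,0]}'
python3 near.py n2.png
```

```text
t: 4.0
tool_pos: [0.5489, 0.0651, 0.09]
orientation: [-179.8, -0.0, 103.0]
ft_force: [-0.6, -0.1, 0.7]
width: 0.0003
finger_force: 0.0
[0.5488552  0.06508497 0.08996974] [-1.79750512e+02 -4.96093974e-02  1.03029058e+02] 0.00032556685822473065 tool d -0.0008279967010791017 0.0009834523382391868
tip px scene crop [190.31397106 198.0379456 ] top [515.54647824 189.14036627]
```

View pics/n2.png

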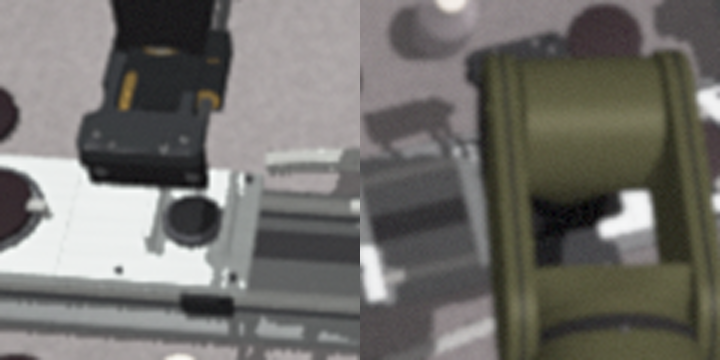

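The scene crop shows the cap at (192,218) and the gripper body in front of the fingers with its lower edge at (145,182). I'll check that this edge agrees with the pose I believe the arm has.

```bash
python3 - <<'E'
from h import *
b=cam('scene');s=get_state();p=s['tool_pos'];y=np.radians(s['orientation'][2])
tx=np.array([np.cos(y),np.sin(y),0]);ty=np.array([np.sin(y),-np.cos(y),0])
for sx in(-.0375,0,.0375):print(((np.array(proj(b,p+ty*.09+tx*sx+[0,0,.070]))-[195,140])*3).round())
E
```

```text
[ 88. 233.]
[151. 237.]
[214. 241.]
```

```bash
python3 - <<'E'
from h import *
b=cam('scene');s=get_state();p=s['tool_pos']
im=cv2.resize(b['color'][120:240,190:330,::-1],None,fx=5,fy=5,interpolation=cv2.INTER_CUBIC)
im=(255*(im/255.)**.6).astype(np.uint8)
q=lambda X:tuple(((np.array(proj(b,X))-[190,120])*5).astype(int).tolist())
cv2.circle(im,q(p-[0,0,.008]),5,(0,0,255),2);cv2.circle(im,q(p),5,(0,255,0),2);cv2.circle(im,q(p+[0,0,.07]),5,(255,0,0),2)
cv2.imwrite('pics/n3.png',im)
E
```

```text
(no output)
```

View pics/n3.png

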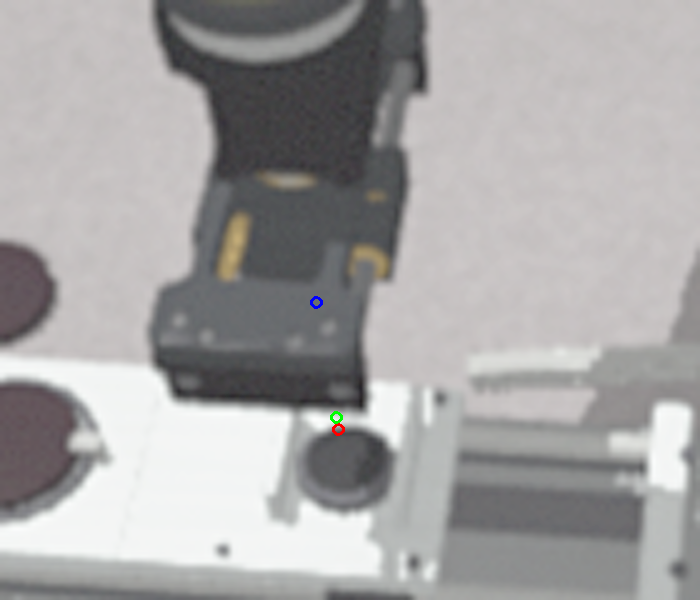

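```bash
python3 - <<'E'
from h import *
b=cam('scene');s=get_state();p=s['tool_pos'];y=np.radians(s['orientation'][2])
tx=np.array([np.cos(y),np.sin(y)]);ty=np.array([np.sin(y),-np.cos(y)])
for u,v in((172,398),(365,408),(155,350),(362,358)):
  for z in(.12,.16,.2):
    X=onz(b,u/5+190-.4,v/5+120-.4,z);d=X[:2]-p[:2];print(u,v,z,'tool',(d@tx*1e3).round(),(d@ty*1e3).round())
E
```

```text
172 398 0.12 tool -61.0 14.0
172 398 0.16 tool -48.0 46.0
172 398 0.2 tool -35.0 77.0
365 408 0.12 tool 15.0 13.0
365 408 0.16 tool 24.0 45.0
365 408 0.2 tool 32.0 76.0
155 350 0.12 tool -72.0 -9.0
155 350 0.16 tool -58.0 23.0
155 350 0.2 tool -45.0 56.0
362 358 0.12 tool 10.0 -12.0
362 358 0.16 tool 19.0 21.0
362 358 0.2 tool 28.0 54.0
```

The scene crop shows the body edge at (172,398)-(365,408), while the finger tip marker at (338,430) has no finger visible on it. I'll resolve this ambiguity with the top view.

```bash
python3 - <<'E'
from h import *
a=cam('top');s=get_state();p=s['tool_pos'];y=np.radians(s['orientation'][2])
tx=np.array([np.cos(y),np.sin(y),0]);ty=np.array([np.sin(y),-np.cos(y),0])
im=cv2.resize(a['color'][180:300,320:460,::-1],None,fx=5,fy=5,interpolation=cv2.INTER_CUBIC)
im=(255*(im/255.)**.6).astype(np.uint8)
q=lambda X:tuple(((np.array(proj(a,X))-[320,180])*5).astype(int).tolist())
for z,col in((.07,(0,0,255)),(.12,(255,0,0))):
  for sx in(-.0375,.0375):
    for sy in(-.09,.09):cv2.circle(im,q(p+tx*sx+ty*sy+[0,0,z]),4,col,2)
cv2.circle(im,q(p),5,(0,255,0),2)
cv2.imwrite('pics/n4.png',im)
E
```

```text
(no output)
```

View pics/n4.png

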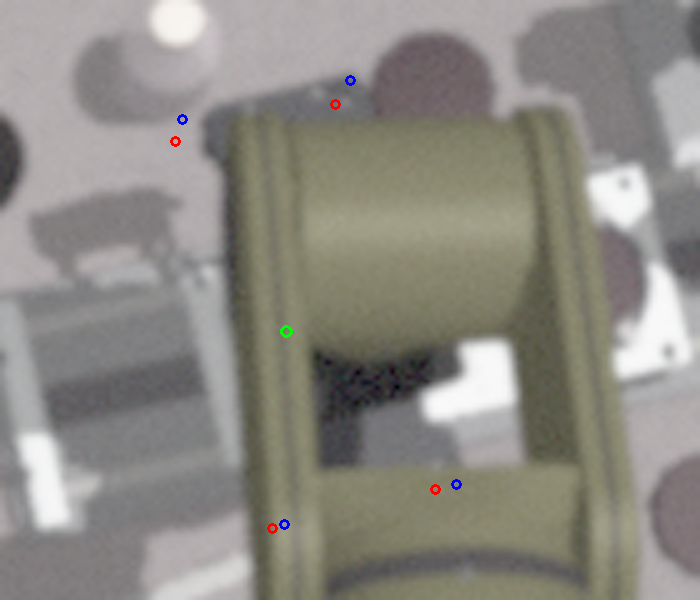

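```bash
python3 - <<'E'
from h import *
a=cam('top');b=cam('scene');s=get_state();p=s['tool_pos'];y=np.radians(s['orientation'][2])
tx=np.array([np.cos(y),np.sin(y),0]);ty=np.array([np.sin(y),-np.cos(y),0])
def tri(pa,pb):
    (o1,d1),(o2,d2)=ray(a,pa[0]/5+320-.4,pa[1]/5+180-.4),ray(b,pb[0]/5+190-.4,pb[1]/5+120-.4)
    d1/=np.linalg.norm(d1);d2/=np.linalg.norm(d2)
    t=np.linalg.lstsq(np.c_[d1,-d2],o2-o1,rcond=None)[0];x=o1+d1*t[0];w=o2+d2*t[1]
    m=(x+w)/2;print(m.round(3),'gap mm',1e3*np.linalg.norm(x-w),'tool',((m-p)@tx*1e3).round(1),((m-p)@ty*1e3).round(1))
for pa,pb in(((206,125),(363,358)),((206,125),(365,408)),((372,82),(155,348)),((372,82),(170,398))):tri(pa,pb)
from scipy.spatial.transform import Rotation
print(s['joints'])
E
```

```text
[0.625 0.116 0.235] gap mm 4.31304495179485 tool 33.3 82.9
[0.629 0.116 0.213] gap mm 6.0639433413150945 tool 31.6 86.7
[0.642 0.048 0.235] gap mm 8.485669625951848 tool -37.6 84.1
[0.645 0.047 0.213] gap mm 14.57640267094514 tool -38.8 87.5
[ 1.20710802e+00 -6.58675458e-01  1.11675331e+02 -7.79071242e-04
  6.88636976e+01 -1.18511265e+01]
```

Triangulation puts the body centred over the button within about 2 mm horizontally. The sideways margin between finger and ribs is 13 mm. I'll go down in small steps and watch the force.

```bash
python3 -m inch '{"jaw":[0,0,0,0,0],"delta_pos":[[0,0,0.004],[0,0,0.004],[0,0,0.003],[0,0,0],[0,0,0]],"twist":[0,0,0,0,0]}'
python3 -m inch '{"jaw":[0,0,0,0,0],"delta_pos":[[0,0,0.002],[0,0,0.001],[0,0,0.001],[0,0,0],[0,0,0]],"twist":[0,0,0,0,0]}'
```

```text
t: 4.9
tool_pos: [0.5503, 0.0652, 0.0808]
orientation: [-180.0, -0.0, 103.1]
ft_force: [0.4, -0.3, 0.5]
width: 0.0005
finger_force: 0.0
t: 5.4
tool_pos: [0.5505, 0.0652, 0.0772]
orientation: [180.0, -0.0, 103.1]
ft_force: [-0.5, -0.6, -0.2]
width: 0.0003
finger_force: 0.0
```

```bash
python3 -m inch '{"jaw":[0,0,0,0],"delta_pos":[[0,0,0.001],[0,0,0.001],[0,0,0.001],[0,0,0]],"twist":[0,0,0,0]}'
python3 -m inch '{"jaw":[0,0,0],"delta_pos":[[0,0,0.001],[0,0,0],[0,0,0]],"twist":[0,0,0]}'
```

```text
t: 5.8
tool_pos: [0.5504, 0.0652, 0.0739]
orientation: [-180.0, -0.0, 103.1]
ft_force: [0.0, -0.1, -0.1]
width: 0.0003
finger_force: 0.0
t: 6.1
tool_pos: [0.5505, 0.0652, 0.0731]
orientation: [-180.0, -0.0, 103.1]
ft_force: [-0.1, 0.2, 0.7]
width: 0.0005
finger_force: 0.0
```

No contact where I expected it, so I'll look again.

```bash
python3 - <<'E'
from h import *
b=cam('scene');a=cam('top');s=get_state();print(s['tool_pos'],s['ft_force'])
f=lambda c,x,y:cv2.resize(c['color'][y:y+120,x:x+80,::-1],None,fx=5,fy=5,interpolation=cv2.INTER_CUBIC)
im=np.hstack([f(b,215,120),f(a,340,190)])
cv2.imwrite('pics/n5.png',(255*(im/255.)**.5).astype(np.uint8))
for c,x,y in((b,215,120),(a,340,190)):print([((np.array(proj(c,s['tool_pos']+[0,0,z]))-[x,y])*5).round() for z in(-.008,.07)])
E
```

```text
[0.55051741 0.06521805 0.07318508] [-0.72677701  0.01409162  0.01915944]
[array([220., 458.]), array([199., 336.])]
[array([180., 291.]), array([199., 272.])]
```

View pics/n5.png

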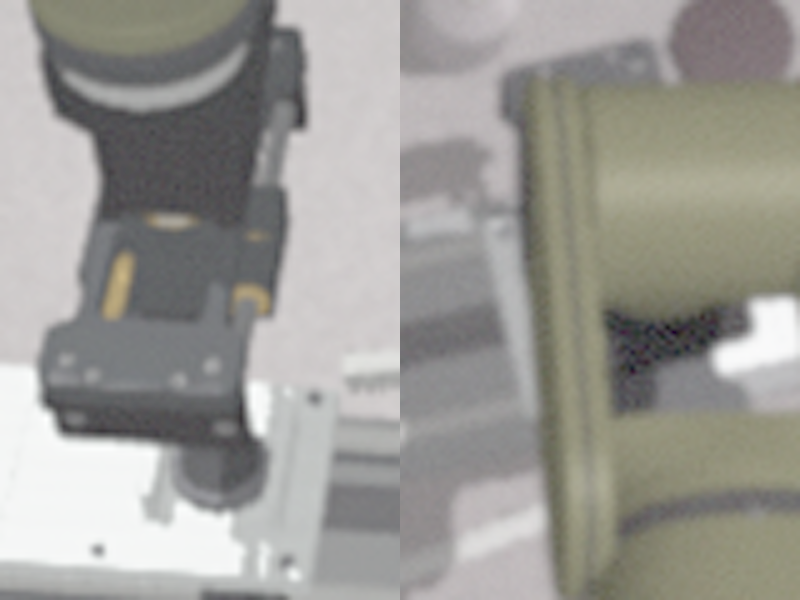

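A dark finger end now appears just over the cap, near (225,450) in the left crop. It is roughly centred, so I'll keep going down.

```bash
for i in 1; do python3 -m inch '{"jaw":[0,0,0],"delta_pos":[[0,0,0.001],[0,0,0],[0,0,0]],"twist":[0,0,0]}'; done
python3 -m inch '{"jaw":[0,0,0],"delta_pos":[[0,0,0.001],[0,0,0],[0,0,0]],"twist":[0,0,0]}'
```

```text
t: 6.5
tool_pos: [0.5505, 0.0652, 0.0721]
orientation: [-180.0, -0.0, 103.1]
ft_force: [0.3, -0.5, 0.2]
width: 0.0004
finger_force: 0.0
t: 6.8
tool_pos: [0.5505, 0.0652, 0.0711]
orientation: [-180.0, -0.0, 103.1]
ft_force: [0.7, -0.1, 0.3]
width: 0.0005
finger_force: 0.0
```

```bash
python3 -m inch '{"jaw":[0,0,0],"delta_pos":[[0,0,0.0015],[0,0,0],[0,0,0]],"twist":[0,0,0]}'
python3 -m inch '{"jaw":[0,0,0],"delta_pos":[[0,0,0.0015],[0,0,0],[0,0,0]],"twist":[0,0,0]}'
```

```text
t: 7.1
tool_pos: [0.5505, 0.0652, 0.0696]
orientation: [-180.0, -0.0, 103.1]
ft_force: [-0.2, -0.2, -0.5]
width: 0.0002
finger_force: 0.0
t: 7.4
tool_pos: [0.5504, 0.0652, 0.0681]
orientation: [-180.0, -0.0, 103.1]
ft_force: [-0.3, -0.4, 0.7]
width: 0.0005
finger_force: 0.0
```

```bash
python3 - <<'E'
from h import *
b=cam('scene');g0=cv2.cvtColor(cv2.imread('pics/scene1.png'),cv2.COLOR_BGR2GRAY)
g=cv2.cvtColor(b['color'],cv2.COLOR_RGB2GRAY)
print('cols',list(range(244,276,2)))
for v in range(196,228): print(v,g[v,244:276:2].tolist(),g0[v,244:276:2].tolist())
p=get_state()['tool_pos'];print([np.round(proj(b,p+[0,0,z])) for z in(-.008,.02,.05)])
E
```

```text
cols [244, 246, 248, 250, 252, 254, 256, 258, 260, 262, 264, 266, 268, 270, 272, 274]
196 [61, 61, 60, 61, 60, 60, 72, 79, 62, 51, 127, 213, 169, 159, 174, 160] [240, 241, 235, 242, 235, 232, 228, 218, 214, 201, 204, 209, 194, 194, 181, 179]
197 [62, 62, 62, 80, 73, 63, 67, 67, 60, 53, 161, 245, 179, 149, 195, 153] [236, 240, 233, 237, 239, 238, 237, 237, 236, 235, 235, 238, 229, 228, 219, 216]
198 [68, 67, 67, 88, 79, 64, 68, 68, 61, 50, 158, 244, 185, 148, 203, 151] [233, 236, 232, 233, 237, 237, 237, 238, 238, 238, 238, 238, 237, 236, 235, 235]
199 [67, 66, 63, 68, 69, 67, 71, 70, 60, 43, 142, 243, 186, 148, 173, 149] [237, 234, 229, 229, 237, 236, 236, 236, 236, 236, 236, 236, 237, 236, 237, 235]
200 [49, 45, 48, 49, 53, 62, 64, 67, 54, 35, 133, 242, 184, 147, 155, 147] [238, 237, 222, 224, 237, 237, 236, 236, 236, 236, 235, 235, 235, 236, 237, 223]
201 [40, 39, 39, 41, 42, 45, 47, 45, 43, 34, 120, 243, 186, 151, 152, 143] [237, 238, 208, 214, 239, 237, 237, 237, 237, 237, 237, 236, 236, 236, 236, 212]
202 [40, 35, 39, 40, 39, 38, 39, 37, 39, 30, 99, 240, 177, 149, 152, 143] [236
[... 3279 characters left out ...]
6, 237, 239, 237, 194, 149, 149, 149, 144, 138, 145, 149] [210, 190, 159, 233, 237, 237, 239, 235, 238, 238, 236, 236, 211, 135, 142, 171]
225 [236, 234, 209, 237, 236, 236, 237, 240, 184, 146, 149, 149, 145, 141, 146, 147] [236, 234, 210, 238, 236, 236, 236, 237, 237, 236, 235, 235, 224, 150, 146, 173]
226 [239, 239, 236, 238, 237, 236, 236, 238, 188, 146, 150, 149, 148, 146, 147, 148] [238, 239, 236, 237, 236, 236, 236, 236, 236, 236, 236, 236, 235, 201, 188, 199]
227 [239, 239, 239, 238, 238, 237, 237, 238, 214, 155, 149, 149, 151, 148, 149, 149] [239, 239, 239, 238, 238, 237, 237, 237, 237, 237, 236, 236, 236, 235, 232, 228]
[array([259., 213.]), array([258., 205.]), array([256., 195.])]
```

The cap's left half, rows 211-218, is unobstructed and unchanged, so the closed fingertips are really well above it. They are at least 15 mm higher than the nominal figure. I'll go on down under force control.

```bash
python3 -m inch '{"jaw":[0,0,0,0],"delta_pos":[[0,0,0.003],[0,0,0.004],[0,0,0.003],[0,0,0]],"twist":[0,0,0,0]}'
python3 - <<'E'
from h import *
b=cam('scene');g0=cv2.cvtColor(cv2.imread('pics/scene1.png'),cv2.COLOR_BGR2GRAY).astype(int)
g=cv2.cvtColor(b['color'],cv2.COLOR_RGB2GRAY).astype(int)
for v in range(206,226): print(v,(g-g0)[v,240:278:2].tolist())
E
```

```text
t: 7.85
tool_pos: [0.5499, 0.0652, 0.0573]
orientation: [-179.9, -0.0, 103.1]
ft_force: [-0.5, 0.2, -0.1]
width: 0.0007
finger_force: 0.0
206 [-201, -201, -201, -200, -108, -101, -103, -85, -17, 1, -2, -9, -82, -84, -60, -45, -82, 0, -22]
207 [-207, -209, -204, -205, -102, -105, -65, -12, -5, -4, -4, -10, -25, -46, -65, -55, -72, 4, -7]
208 [-208, -212, -206, -205, -100, -98, -42, -11, -15, -15, -12, -17, -18, -24, -70, -72, -56, 3, -6]
209 [-211, -210, -212, -202, -103, -87, -23, -20, -21, -15, -10, -13, -21, -20, -62, -87, -46, 3, -19]
210 [-215, -211, -214, -190, -97, -68, -25, -23, -23, -7, 2, 3, -18, -21, -41, -91, -38, 4, -23]
211 [-215, -215, -214, -171, -96, -60, -18, -20, -24, -12, 13, 10, -17, -12, -42, -89, -31, 4, -23]
212 [-195, -206, -207, -152, -107, -60, -23, -22, -25, -22, -6, 0, -23, -8, -49, -88, -27, 4, -28]
213 [-126, -144, -152, -114, -86, -55, -25, -20, -23, -25, -18, -19, -30, -7, -56, -87, -17, 3, -47]
214 [-37, -50, -62, -55, -42, -33, -14, -15, -20, -18, -22, -18, -16, -14, -55, -89, -8, 6, -64]
215 [3, 3, 2, -3, -3, -10, -1, -4, -11, -21, -18, -17, -8, -10, -58, -86, -2, 5, -61]
216 [2, 2, 2, 3, 3, -1, 1, 2, -10, -22, -15, -9, -8, -22, -69, -87, 1, 4, -77]
217 [1, 0, 1, 0, -1, 0, -1, 1, -2, -17, -15, -17, -17, -14, -87, -81, 2, 6, -83]
218 [0, 0, 0, 0, 0, 0, 2, 0, 0, -21, -23, -29, -23, 1, -96, -79, 3, 4, -83]
219 [0, 0, 1, -1, -1, 0, 1, 1, -2, -34, -28, -26, -7, -1, -80, -61, 3, -5, -84]
220 [0, 1, 1, -2, -1, 2, 0, 0, -5, -24, -17, -5, 1, -23, -47, -27, 2, -19, -88]
221 [1, 0, 1, -2, -1, 0, 0, 0, 2, -4, -15, -12, -18, -66, -35, 0, 1, -15, -87]
222 [0, 0, 0, 1, 1, 0, 0, 0, 2, 3, -50, -55, -63, -87, -42, 4, 1, -9, -85]
223 [0, 0, 1, 0, -1, -1, 0, 0, 1, -3, -85, -85, -86, -87, -54, 1, 2, -19, -89]
224 [0, 0, 1, 0, 1, 1, -1, 0, 1, -1, -87, -87, -87, -88, -66, 4, 4, -22, -90]
225 [0, 1, 0, 0, 0, 0, 1, 0, 2, -11, -90, -88, -86, -86, -79, -10, 0, -26, -90]
```

```bash
python3 -m inch '{"jaw":[0,0,0],"delta_pos":[[0,0,0.002],[0,0,0.002],[0,0,0.002]],"twist":[0,0,0]}'
```

```text
t: 8.2
tool_pos: [0.5506, 0.0652, 0.0521]
orientation: [180.0, 0.0, 103.1]
ft_force: [0.6, 0.3, 0.1]
width: 0.0003
finger_force: 0.0
```

```bash
python3 -m inch '{"jaw":[0,0,0],"delta_pos":[[0,0,0.0015],[0,0,0.0015],[0,0,0.001]],"twist":[0,0,0]}'
```

```text
t: 8.5
tool_pos: [0.5504, 0.0652, 0.048]
orientation: [-180.0, -0.0, 103.1]
ft_force: [0.3, 0.6, 0.9]
width: 0.0005
finger_force: 0.0
```

```bash
python3 -m inch '{"jaw":[0,0,0],"delta_pos":[[0,0,0.001],[0,0,0.001],[0,0,0.001]],"twist":[0,0,0]}'
```

```text
t: 8.8
tool_pos: [0.5506, 0.0652, 0.0451]
orientation: [180.0, -0.0, 103.1]
ft_force: [0.2, 0.2, -0.3]
width: 0.0006
finger_force: 0.0
```

```bash
python3 -m inch '{"jaw":[0,0,0],"delta_pos":[[0,0,0.001],[0,0,0.001],[0,0,0.001]],"twist":[0,0,0]}'
```

```text
t: 9.1
tool_pos: [0.5506, 0.0652, 0.0421]
orientation: [180.0, 0.0, 103.1]
ft_force: [-0.2, 0.3, -1.7]
width: 0.0004
finger_force: 0.0
```

```bash
python3 -m inch '{"jaw":[0,0,0],"delta_pos":[[0,0,0.001],[0,0,0.001],[0,0,0.001]],"twist":[0,0,0]}'; python3 - <<'E'
from h import *
b=cam('scene');cv2.imwrite('pics/s6.png',b['color'][:,:,::-1]);g0=cv2.cvtColor(cv2.imread('pics/scene1.png'),cv2.COLOR_BGR2GRAY).astype(int)
g=cv2.cvtColor(b['color'],cv2.COLOR_RGB2GRAY).astype(int)
for v in range(212,228): print(v,(g-g0)[v,240:278:2].tolist(),g[v,246:270:3])
im=cv2.resize(b['color'][140:260,190:330,::-1],None,fx=5,fy=5,interpolation=cv2.INTER_CUBIC)
cv2.imwrite('pics/n6.png',(255*(im/255.)**.5).astype(np.uint8))
E
```

```text
t: 9.4
tool_pos: [0.5505, 0.0652, 0.0391]
orientation: [180.0, 0.0, 103.1]
ft_force: [1.0, -0.3, 0.4]
width: 0.0007
finger_force: 0.0
212 [-198, -200, -201, -138, -91, -44, -7, -7, -8, -9, -8, -6, -17, -10, -50, -89, -28, 5, -27] [40 39 39 38 38 42 31 47]
213 [-204, -203, -202, -132, -92, -49, -12, -11, -12, -12, -6, -11, -19, -14, -56, -89, -16, 4, -48] [36 37 37 39 37 39 31 52]
214 [-211, -211, -207, -129, -105, -59, -19, -15, -19, -12, -16, -11, -15, -24, -54, -89, -8, 3, -65] [31 31 31 33 35 35 27 55]
215 [-211, -210, -207, -120, -113, -63, -31, -20, -23, -21, -15, -15, -13, -36, -58, -87, -3, 4, -61] [28 25 27 29 28 32 25 56]
216 [-212, -211, -209, -111, -115, -68, -51, -26, -24, -23, -4, 2, -18, -50, -66, -85, 1, 3, -77] [26 26 24 24 27 46 33 61]
217 [-212, -208, -206, -104, -119, -69, -62, -37, -27, -23, 2, 0, -39, -43, -86, -83, 2, 7, -83] [26 25 26 24 27 62 34 72]
218 [-195, -198, -182, -110, -130, -96, -62, -61, -49, -43, -30, -28, -49, -23, -95, -78, 3, 4, -81] [18 21 21 27 24 52 31 86]
219 [-129, -138, -104, -86, -106, -93, -42, -56, -64, -65, -59, -48, -42, -38, -81, -62
[... 298 characters left out ...]
]
222 [2, 3, 3, 3, 3, -1, 1, 3, -41, -20, -46, -53, -66, -96, -41, 4, -1, -8, -84] [136 175 243 178  94 108 144 152]
223 [1, 1, 2, 0, 0, 1, 0, 4, -59, -64, -82, -85, -85, -88, -55, 1, 2, -18, -89] [143 177 238 236 134 148 153 152]
224 [0, 0, 0, -1, 1, 0, 0, 2, -67, -88, -86, -88, -86, -86, -66, 3, 4, -21, -89] [189 202 237 226 147 152 150 147]
225 [0, 1, 0, 0, 0, 0, 1, -2, -78, -89, -86, -86, -86, -86, -78, -9, -1, -26, -91] [234 230 237 199 148 149 149 148]
226 [-1, 1, 1, 0, 0, 1, 1, -1, -42, -86, -88, -86, -87, -87, -86, -55, -42, -51, -90] [239 238 237 216 150 150 149 151]
227 [0, 0, 0, 0, 0, 0, -1, 1, -1, -66, -87, -85, -84, -87, -87, -86, -82, -78, -88] [239 239 237 237 171 149 152 151]
```

View pics/n6.png

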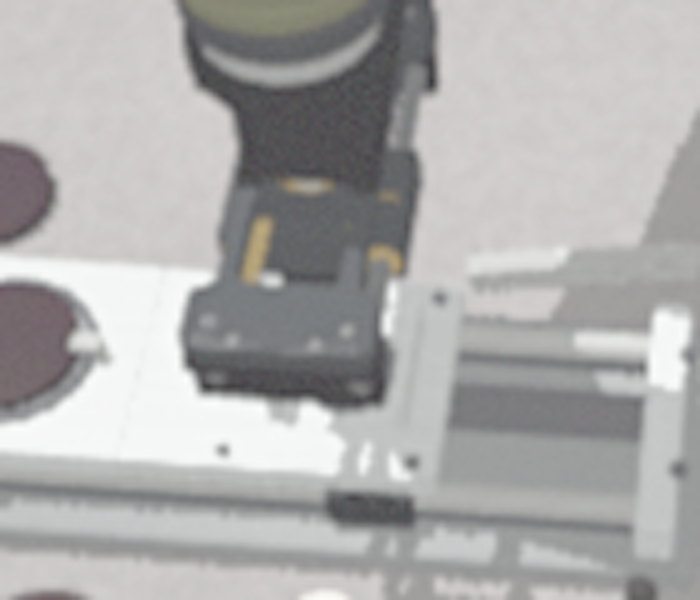

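The body is square over the button, and its near edge is at about z=0.16. Fingers are still hidden behind it, so I'll continue down gently.

```bash
python3 -m inch '{"jaw":[0,0,0],"delta_pos":[[0,0,0.001],[0,0,0.001],[0,0,0.001]],"twist":[0,0,0]}'
```

```text
t: 9.75
tool_pos: [0.5506, 0.0652, 0.0362]
orientation: [180.0, 0.0, 103.1]
ft_force: [-0.1, -0.5, 2.0]
width: 0.0003
finger_force: 0.6
```

```bash
python3 -m inch '{"jaw":[0,0,0],"delta_pos":[[0,0,0.001],[0,0,0.001],[0,0,0.001]],"twist":[0,0,0]}'
```

```text
t: 10.05
tool_pos: [0.5506, 0.0652, 0.0335]
orientation: [180.0, 0.0, 103.1]
ft_force: [-1.3, 0.2, 4.2]
width: 0.0006
finger_force: 1.9
```

```bash
python3 -m inch '{"jaw":[0,0,0],"delta_pos":[[0,0,0.001],[0,0,0.001],[0,0,0.001]],"twist":[0,0,0]}'
```

```text
t: 10.35
tool_pos: [0.5507, 0.0652, 0.0326]
orientation: [-179.9, -0.0, 103.1]
ft_force: [-9.9, -0.4, 20.4]
width: 0.0007
finger_force: 10.2
```

Contact came at z≈0.0365, and the button bottomed out on the last step. I'll back off to about 3 mm of press.

```bash
python3 -m inch '{"jaw":[0,0,0],"delta_pos":[[0,0,-0.003],[0,0,0],[0,0,0]],"twist":[0,0,0]}'
```

```text
t: 10.65
tool_pos: [0.5508, 0.0652, 0.0333]
orientation: [180.0, 0.0, 103.1]
ft_force: [-1.0, 0.6, 3.0]
width: 0.0007
finger_force: 1.9
```

```bash
python3 -m inch '{"jaw":[0,0,0,0,0],"delta_pos":[[-0.001,0,0],[-0.002,0,0],[-0.002,0,0],[-0.002,0,0],[-0.002,0,0]],"twist":[0,0,0,0,0]}'
```

```text
t: 11.15
tool_pos: [0.5527, 0.0563, 0.0332]
orientation: [180.0, -0.0, 103.1]
ft_force: [-1.6, 1.3, 3.0]
width: 0.0009
finger_force: 1.9
```

```bash
python3 -m inch '{"jaw":[0,0,0,0],"delta_pos":[[-0.002,0,0],[-0.002,0,0],[-0.002,0,0],[-0.002,0,0]],"twist":[0,0,0,0]}'
```

```text
t: 11.55
tool_pos: [0.5545, 0.0485, 0.0332]
orientation: [180.0, 0.0, 103.1]
ft_force: [-0.4, 1.4, 3.0]
width: 0.0005
finger_force: 1.9
```

```bash
python3 -m inch '{"jaw":[0,0,0,0,0],"delta_pos":[[-0.003,0,0],[-0.003,0,0],[-0.003,0,0],[-0.003,0,0],[-0.003,0,0]],"twist":[0,0,0,0,0]}'
python3 - <<'E'
from h import *
b=cam('scene');g=cv2.cvtColor(b['color'],cv2.COLOR_RGB2GRAY);g=cv2.resize(g,None,fx=4,fy=4,interpolation=cv2.INTER_CUBIC)
n,l,s,ce=cv2.connectedComponentsWithStats((g<75).astype(np.uint8))
for i in range(1,n):
    p=(ce[i]-1.5)/4
    if s[i,4]>4000 and 120<p[0]<230 and 180<p[1]<230: print(p,s[i,4]/16,onz(b,*p,.063))
E
```

```text
t: 12.05
tool_pos: [0.5579, 0.0338, 0.0332]
orientation: [180.0, 0.0, 103.1]
ft_force: [-0.3, 2.3, 4.3]
width: 0.0002
finger_force: 1.9
[174.80055968 207.84362765] 622.5625 [ 0.59272084 -0.10666743  0.063     ]
```

The lens moved 33 mm along with the tool, so the carriage is free and there is no slip.

```bash
python3 -m inch '{"jaw":[0,0,0,0,0],"delta_pos":[[-0.004,0,0],[-0.004,0,0],[-0.004,0,0],[-0.004,0,0],[-0.004,0,0]],"twist":[0,0,0,0,0]}'
```

```text
t: 12.6
tool_pos: [0.5623, 0.0142, 0.0331]
orientation: [-180.0, -0.0, 103.1]
ft_force: [-0.4, 1.4, 4.5]
width: 0.0005
finger_force: 1.9
```

```bash
python3 -m inch '{"jaw":[0,0,0,0,0],"delta_pos":[[-0.004,0,0],[-0.004,0,0],[-0.004,0,0],[-0.004,0,0],[-0.004,0,0]],"twist":[0,0,0,0,0]}'
```

```text
t: 13.1
tool_pos: [0.5667, -0.0052, 0.0331]
orientation: [-180.0, -0.0, 103.1]
ft_force: [-1.1, 1.2, 3.6]
width: 0.0004
finger_force: 1.9
```

```bash
python3 -m inch '{"jaw":[0,0,0,0,0],"delta_pos":[[-0.004,0,0],[-0.004,0,0],[-0.004,0,0],[-0.003,0,0],[-0.003,0,0]],"twist":[0,0,0,0,0]}'
```

```text
t: 13.6
tool_pos: [0.5707, -0.0227, 0.033]
orientation: [-180.0, -0.0, 103.1]
ft_force: [-0.3, 1.8, 3.5]
width: 0.0004
finger_force: 1.9
```

```bash
python3 -m inch '{"jaw":[0,0,0,0,0],"delta_pos":[[-0.003,0,0],[-0.003,0,0],[-0.003,0,0],[-0.003,0,0],[-0.003,0,0]],"twist":[0,0,0,0,0]}'
```

```text
t: 14.1
tool_pos: [0.5741, -0.0373, 0.0331]
orientation: [-180.0, -0.0, 103.1]
ft_force: [-2.0, 1.0, 3.8]
width: 0.0005
finger_force: 1.9
```

```bash
python3 -m inch '{"jaw":[0,0,0,0,0],"delta_pos":[[-0.003,0,0],[-0.002,0,0],[-0.002,0,0],[-0.002,0,0],[-0.002,0,0]],"twist":[0,0,0,0,0]}'
```

```text
t: 14.6
tool_pos: [0.5765, -0.0479, 0.033]
orientation: [-180.0, -0.0, 103.1]
ft_force: [-2.8, 1.6, 4.6]
width: 0.0003
finger_force: 1.9
```

```bash
python3 -m inch '{"jaw":[0,0,0,0,0],"delta_pos":[[-0.002,0,0],[-0.002,0,0],[-0.002,0,0],[-0.002,0,0],[-0.002,0,0]],"twist":[0,0,0,0,0]}'; cat > lens.py <<'E'
from h import *
for nm,B in(('scene',(100,230,180,230)),('top',(425,500,205,255))):
    b=cam(nm);g=cv2.cvtColor(b['color'],cv2.COLOR_RGB2GRAY);g=cv2.resize(g,None,fx=4,fy=4,interpolation=cv2.INTER_CUBIC)
    n,l,s,ce=cv2.connectedComponentsWithStats((g<75).astype(np.uint8))
    for i in range(1,n):
        p=(ce[i]-1.5)/4
        if s[i,4]>3000 and B[0]<p[0]<B[1] and B[2]<p[1]<B[3]: print(nm,p,s[i,4]/16,onz(b,*p,.063))
E
python3 lens.py
```

```text
t: 15.1
tool_pos: [0.5794, -0.0573, 0.0333]
orientation: [179.9, -0.0, 103.0]
ft_force: [-1.4, 2.6, 3.9]
width: 0.0005
finger_force: 1.9
scene [132.9014435  205.27677776] 631.0625 [ 0.61293769 -0.19319375  0.063     ]
```

```bash
python3 -m inch '{"jaw":[0,0,0,0],"delta_pos":[[-0.002,0,0],[-0.002,0,0],[-0.002,0,0],[-0.002,0,0]],"twist":[0,0,0,0]}'; python3 lens.py
```

```text
t: 15.6
tool_pos: [0.5811, -0.0653, 0.0333]
orientation: [180.0, -0.0, 103.1]
ft_force: [-1.0, 3.6, 4.0]
width: 0.0007
finger_force: 1.9
scene [132.90412164 205.2887008 ] 630.4375 [ 0.61296394 -0.19317193  0.063     ]
```

```bash
python3 -m inch '{"jaw":[0,0,0,0],"delta_pos":[[-0.001,0,0],[-0.001,0,0],[-0.001,0,0],[0,0,0]],"twist":[0,0,0,0]}'; python3 lens.py
```

```text
t: 16.1
tool_pos: [0.5814, -0.068, 0.0331]
orientation: [-180.0, -0.0, 103.1]
ft_force: [-1.0, 3.4, 4.0]
width: 0.0001
finger_force: 2.8
```

```bash
python3 -m inch '{"jaw":[0,0,0,0],"delta_pos":[[-0.001,0,0],[-0.001,0,0],[-0.001,0,0],[0,0,0]],"twist":[0,0,0,0]}'; sed -i 's/g<75/g<60/' lens.py; python3 lens.py
```

```text
t: 16.6
tool_pos: [0.5814, -0.068, 0.0332]
orientation: [-180.0, -0.4, 103.0]
ft_force: [-3.3, 13.9, 8.3]
width: 0.0003
finger_force: 7.4
scene [132.47132281 204.98762067] 576.1875 [ 0.61253    -0.19444914  0.063     ]
top [479.85479777 237.04062474] 744.8125 [ 0.57696821 -0.19019689  0.063     ]
```

The tool pushes 14 N along the travel with the button still down, and the lens does not move, so the carriage is at the end stop. I'll ease the side force and lift straight up so that the brake locks.

```bash
python3 -m inch '{"jaw":[0,0,0,0,0],"delta_pos":[[0.0015,0,0],[0,0,0],[0,0,-0.002],[0,0,-0.002],[0,0,-0.002]],"twist":[0,0,0,0,0]}'
```

```text
t: 17.2
tool_pos: [0.5801, -0.0683, 0.0369]
orientation: [-179.8, -0.2, 103.1]
ft_force: [0.5, 5.5, -4.5]
width: 0.0003
finger_force: 2.8
```

```bash
python3 -m inch '{"jaw":[0,0,0,0,0],"delta_pos":[[0,0,-0.002],[0.002,0,-0.002],[0.003,0,-0.005],[0.003,0,-0.01],[0,0,-0.015]],"twist":[0,0,0,0,0]}'
python3 -m inch '{"jaw":[0,0,0,0,0],"delta_pos":[[0,0,-0.02],[0.01,0,-0.03],[0.02,0,-0.03],[0.03,0,-0.03],[0.03,0,-0.02]],"twist":[0,0,0,0,0]}'; python3 lens.py
```

```text
t: 17.7
tool_pos: [0.5796, -0.0619, 0.0736]
orientation: [-179.9, 0.0, 103.1]
ft_force: [-0.2, 0.3, 0.7]
width: 0.0006
finger_force: 0.0
t: 18.2
tool_pos: [0.5609, 0.0261, 0.2081]
orientation: [179.7, 0.1, 103.0]
ft_force: [0.9, -0.5, 0.4]
width: 0.0006
finger_force: 0.0
scene [132.47519001 204.97616721] 575.625 [ 0.61250072 -0.19445733  0.063     ]
top [467.88500147 242.55678815] 851.4375 [ 0.56344559 -0.16041923  0.063     ]
top [490.59983523 220.96674655] 208.625 [ 0.61686388 -0.21837625  0.063     ]
top [425.9086702  244.84928457] 624.625 [ 0.55826739 -0.05769842  0.063     ]
```

```bash
python3 -m inch '{"jaw":[0,0,0,0],"delta_pos":[[0.03,0,-0.01],[0.03,0,0],[0.01,0,0],[0,0,0]],"twist":[0,0,0,0]}'; python3 - <<'E'
from h import *
b=cam('scene')
cv2.imwrite('pics/n7.png',cv2.resize(b['color'][140:290,70:350,::-1],None,fx=2.8,fy=2.8,interpolation=cv2.INTER_CUBIC))
E
python3 lens.py
```

```text
t: 18.7
tool_pos: [0.5437, 0.0942, 0.2131]
orientation: [-180.0, 0.0, 103.2]
ft_force: [-0.7, 0.4, 0.2]
width: 0.0006
finger_force: 0.0
scene [132.48278897 204.9977386 ] 576.9375 [ 0.61254653 -0.19441231  0.063     ]
top [427.04256139 249.63029377] 628.6875 [ 0.54642036 -0.06006697  0.063     ]
top [488.66518913 220.75647432] 290.8125 [ 0.61742059 -0.21368341  0.063     ]
```

View pics/n7.png

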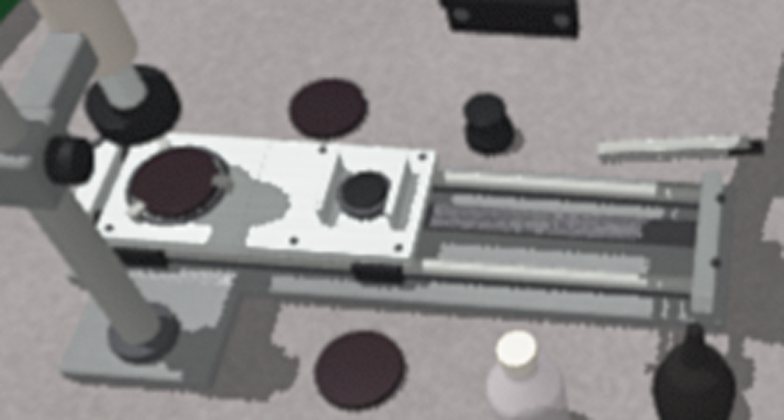

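The picture shows the carriage's leading edge against the end block near (105,190), the button up at (365,190) and the bystanders undisturbed.

```bash
python3 -c "
from station import close_job
print(close_job())"
```

```text
the job is handed in; nothing more can be done
None
```

The carriage is at its end stop with the lens under the objective, the button is up with the brake locked, and the job is handed in at about 19 s; while I was finding the button, it was briefly bottomed out at about 20 N.

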